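# Level the rocking casting table

### The arm

A 7-joint arm with a two-finger parallel gripper is mounted at the origin on a cart in front of the work surface, level with it; the furniture and walls round the work are solid. World frame = base frame: x ahead of the robot, y to its left, z up, the work surface at z = 0. Lengths are in mm, angles in rad, forces in N, time in s.
With the tool pointing down it reaches from about 425 to 925 mm from the base axis. Payload 6.8 kg.
Tool frame: the origin (TCP) lies on the mounting face of the last link; the fingertips stand 182 mm ahead of it and the grasp point (between the pads) lies 163 mm ahead of it (bot.nose_length is the distance from the TCP to the fingertips, in mm); z points along the fingers, y is the line along which they close (so a half turn about z gives the same grasp; the last joint's range is limited). The gripper opens to 88 mm and grips with 3 to 60 N. Pads are 20 mm wide; open, the fingers measure 115 mm over their backs; the gripper's body (75 mm by 178 mm) begins 61 mm behind the grasp point.
Start: joints at [-1.232, 0.477, 0.022, 1.555, -0.011, 1.109, -0.083], TCP at [291.655, 608.753, 404.664] pointing down, gripper open.
Joint ranges: [-2.96, 2.96], [-0.34, 2.1], [-1.41, 1.46], [0.24, 2.44], [-1.37, 4.51], [0.17, 1.92], [-2.96, 2.96]. Speed limits (rad/s): [2.39, 2.39, 3.14, 3.14, 3.14, 3.14, 3.14].

### API

Orientations are given as a rotation vector (axis times angle).
In Python, from rig import bot gives the robot as it stands. The module is installed in compiled form; this text tells all that it offers. Calls block until the motion is done:
- bot.reach(position, orientation): joint-space move of the TCP to a pose.
- bot.movel(position, frame=None, feed=150): straight line of the TCP; frame=None keeps the orientation; feed is the mean speed in mm/s.
- bot.movej(angles): joint-space move.
- bot.release() and bot.clamp(effort=None): open the fingers fully, or close them until they stop; effort is the grip in N (None keeps the last).
- bot.dwell(seconds).
- bot.inverse_kinematics(position, orientation): joint angles nearest the present ones, or None.
- bot.get_state(): the state.
- bot.get_image(name): name is "scene" or "top"; returns the picture (480x640x3 uint8, red, green, blue); there is no depth.
- bot.calibration(name): a dict with "intrinsics" (3x3 intrinsics, pixels), "origin" and "attitude" of the camera in the world. Camera axes: x right, y up, looking along -z (the intrinsics and any distortion apply to the point x, -y, -z); pixel columns grow to the right and rows downward; lengths in mm; the calibration is good to about 2 mm. A picture is of the moment at which its call begins. calibration takes no time and is no camera call.
A pose or a line that the arm cannot do raises bot.Unreachable and nothing moves.
- bot.hand_in(): hands the job in; it is judged then, once.
The state is a dict: "clock": time; "joints": joint angles; "dq": joint speeds; "tau": joint torques, N m; "tool_pos": TCP position; "orientation": TCP orientation; "contact_force": force on the tool from outside, world axes, zero at the start; "torque": the same for the moment, N m; "finger_gap": finger opening in mm; "finger_force": force on a finger pad.
Only numpy, scipy, OpenCV 4.12 (cv2) and the standard library are available. Lean on these libraries where they do the work, as an engineer would, in place of code of your own. Each camera call takes 0.05 s, during which the arm holds its last target. There are 200 camera calls.

### The job

The small white levelling table slopes and rocks on three feet: of its two front levelling screws one is wound up too far and the other down too far. Push the arms of the two star handles round until the table top is level and all four feet stand firmly on the bench. Leave the table where it stands, the dish on top of it, and the things around it alone.

Things in the scene. Friction and masses are not known exactly. Their poses are not given: they have to be found in the camera images.
- table: small levelling table: white plate 160 mm (its x) by 200 mm (its y), 12 mm thick, top 45 mm above the bench, about 2 kg, on four feet: two levelling screws in ears at the front (robot side), two rubber feet at the rear. Origin: on the bench under the middle of the plate when level; x to the rear, y to the left, z square to the plate.
- table_top (a point): middle of the plate's upper face, 45 mm above the table's origin. From here the screws lie 70 mm to the front and 135 mm to each side, the rear feet 70 mm to the rear and 85 mm to each side
- left_screw (a joint): angle of the left screw (+y side), rad: grows as its star handle turns clockwise seen from above, which drives the foot down and lifts that corner 8 mm a turn (1.27 mm/rad). 0: foot level with the rear feet; negative: wound up, foot too short; positive: foot too long. Travel -9 to 6. Turns at about 0.06 N m (1.5 N at an arm), stays where left; can be pushed round for several turns.
- right_screw (a joint): angle of the right screw (-y side), rad: grows as its star handle turns clockwise seen from above, which drives the foot down and lifts that corner 8 mm a turn (1.27 mm/rad). 0: foot level with the rear feet; negative: wound up, foot too short; positive: foot too long. Travel -9 to 6. Turns at about 0.06 N m (1.5 N at an arm), stays where left; can be pushed round for several turns.
- left_hub (a point): axis of the left star handle at mid-height of its arms, about 78 mm above the bench, constant while turning (the table corner rises instead). Black hub of radius 15 mm, 64 to 91 mm above the bench; three level steel arms 120 degrees apart, 10 mm thick, each ending in an 18 mm black ball centred 48 mm from the axis. The arms clear the plate by some 28 mm.
- right_hub (a point): axis of the right star handle at mid-height of its arms, about 78 mm above the bench, constant while turning (the table corner rises instead). Black hub of radius 15 mm, 64 to 91 mm above the bench; three level steel arms 120 degrees apart, 10 mm thick, each ending in an 18 mm black ball centred 48 mm from the axis. The arms clear the plate by some 28 mm.
- left_arm_end (a point): centre of one arm's ball on the left handle, 48 mm from the axis; turns with the handle (the other two arms are 120 degrees on)
- right_arm_end (a point): the same on the right handle
- left_foot: foot pad of the left screw, black, 42 mm across, 12 mm high; origin at the middle of its underside
- right_foot: foot pad of the right screw, the same
- rear_left_foot: left rear rubber foot, 36 mm across, gives a little over 1 mm under its share of the weight (4 N per mm); origin 1 mm above the middle of its underside
- rear_right_foot: right rear rubber foot, the same
- dish: round covered dish, 72 mm across, 14 mm high, standing loose on the middle of the plate; origin at the middle of its underside
- timer: white bench timer 62 x 62 x 17 mm, on the bench to the left, nearer the robot; origin at the middle of its underside
- jar: white screw-capped jar, 46 mm across, 84 mm high, on the bench to the right; origin at the middle of its underside
- tape: flat beige roll of tape, 69 mm across, 18 mm high, on the bench to the left of the table; origin at the middle of its underside
There are look-alikes about, which are no part of the job. What is shaped like the dish but green, pink or purple is not meant.

How it is judged (in metres and radians):
At the end, for the whole second after the job is handed in: The table is level to 0.012 rad (0.7 degrees) and at rest, each of its four feet presses on the bench with more than 1 N, and the dish stands flat on the plate within 60 mm of its middle (angle between table's own z axis and vertical below 0.012 rad and contact force between each of left_foot, right_foot, rear_left_foot, rear_right_foot and anything else above 1 N and linear speed of table below 0.01 m/s and angular speed of table below 0.05 rad/s and horizontal distance between dish and table_top below 0.06 m and angle between dish's own z axis and vertical below 0.03 rad and z of dish in the frame of table_top between -0.004 and 0.004 m); the robot touches nothing.
It fails at once if the table is shoved more than 40 mm (distance of table from where it was at the start of the episode above 0.04 m).
It fails at once if the dish is moved more than 45 mm (distance of dish from where it was at the start of the episode above 0.045 m).
It fails at once if the timer is moved more than 30 mm (distance of timer from where it was at the start of the episode above 0.03 m).
It fails at once if the jar is moved more than 30 mm (distance of jar from where it was at the start of the episode above 0.03 m).
It fails at once if the tape is moved more than 30 mm (distance of tape from where it was at the start of the episode above 0.03 m).
It also fails if it takes over 54 s, if anything falls off the work surface, if the arm or the gripper's body presses on something with over 40 N, if the wrist force passes 120 N, or if a joint passes its speed limit or range.

## Working session

There is one attempt and no reset: what is moved stays moved. The work goes in short steps, each a Python script; the robot and the scene stay as the last script left them, time stands still between calls to the robot, and variables do not carry over. Pictures are saved under pics/ and viewed, at most 10 in all, crops included, and the job is handed in when it is done.

```bash
mkdir -p pics; python3 - <<'E'
from rig import bot
import cv2
for n in("scene","top"):
    c=bot.calibration(n); print(n,c)
    cv2.imwrite(f"pics/{n}0.png",bot.get_image(n)[:,:,::-1])
s=bot.get_state(); print(s)
E
```

```text
scene {'intrinsics': array([[481.4880046 ,   0.        , 318.48535616],
       [  0.        , 481.4880046 , 233.76285426],
       [  0.        ,   0.        ,   1.        ]]), 'origin': array([ -62.49817262, -686.36947804,  871.38618257]), 'attitude': array([ 0.83110853, -0.27527118, -0.6456009 ])}
top {'intrinsics': array([[499.02450138,   0.        , 315.93964589],
       [  0.        , 499.02450138, 237.13395659],
       [  0.        ,   0.        ,   1.        ]]), 'origin': array([ 363.58827486,   39.91969708, 1167.33781472]), 'attitude': array([ 0.10323637, -0.11968549, -1.58395819])}
{'clock': 0.1, 'joints': array([-1.23211681,  0.47772776,  0.02237346,  1.55629738, -0.01149063,
        1.10933023, -0.083082  ]), 'dq': array([ 0.00098207, -0.0016503 , -0.00160812, -0.00236003,  0.0001687 ,
        0.00029344,  0.00031049]), 'tau': array([ 3.62817707e-03, -5.84090638e+01,  1.53962810e+00, -2.73313504e+01,
       -5.42327750e-02,  1.31367028e-02,  1.16113151e-04]), 'tool_pos': array([291.54825573, 608.53141677, 403.79571136]), 'orientation': array([-6.95903941e-01, -3.06331750e+00,  2.54265942e-03]), 'contact_force': array([ 0.20708448, -0.62317424, -0.27256928]), 'torque': array([-0.00358448,  0.05595601, -0.04799917]), 'finger_force': 0.0, 'finger_gap': 87.98750808889122}
```

View pics/scene0.png

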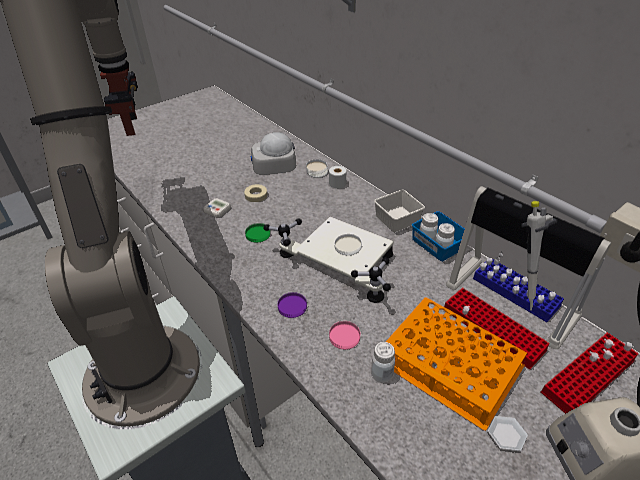

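View pics/top0.png

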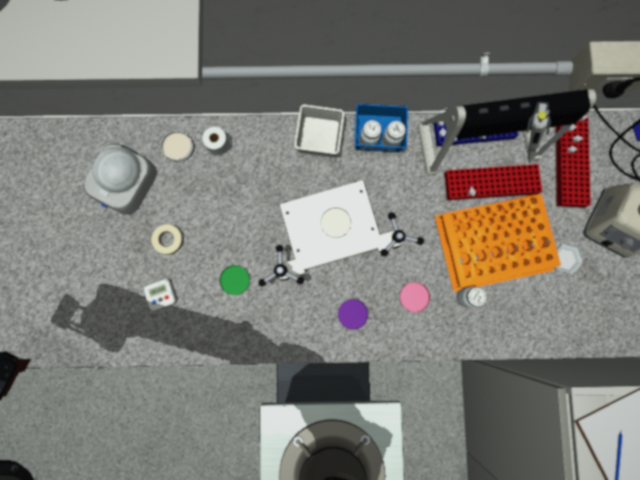

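```bash
python3 - <<'E'
import cv2,numpy as np
a=cv2.imread("pics/scene0.png")[205:310,255:415]; b=cv2.imread("pics/top0.png")[175:295,255:430]
f=lambda i:cv2.resize(i,(800,int(i.shape[0]*800/i.shape[1])),interpolation=cv2.INTER_CUBIC)
cv2.imwrite("pics/ca.png",f(a)); cv2.imwrite("pics/cb.png",f(b))
E
```

```text
(no output)
```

View pics/ca.png

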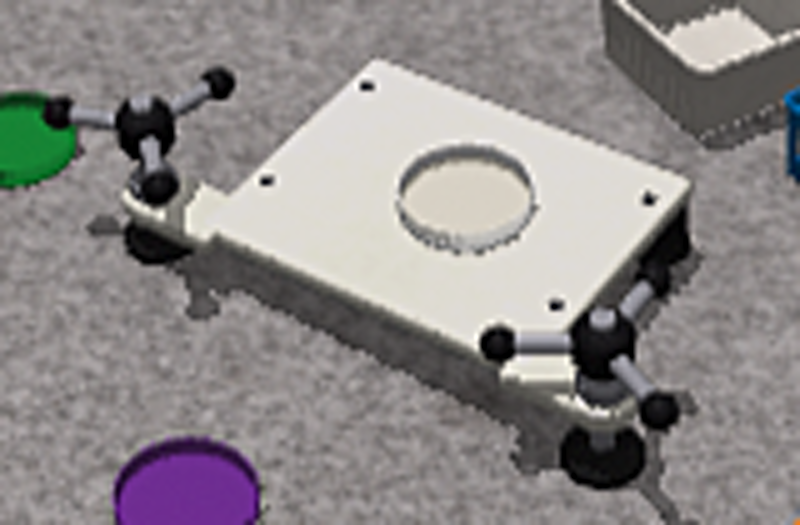

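View pics/cb.png

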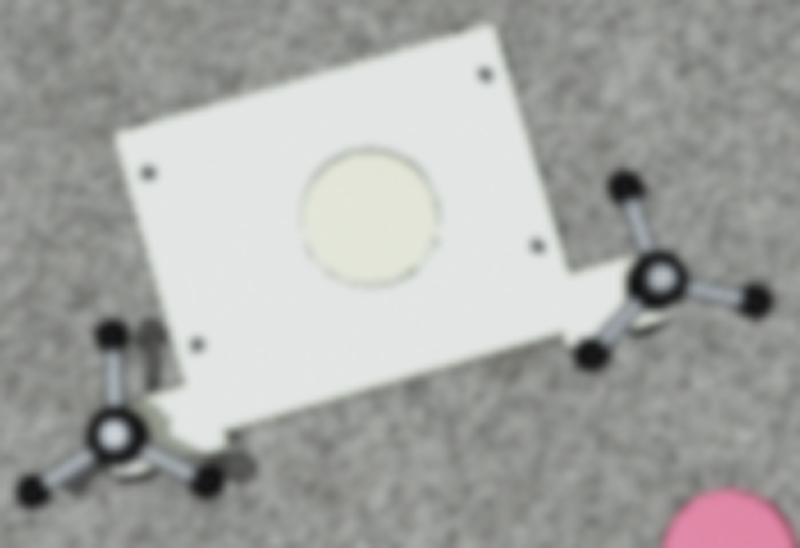

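```bash
cat > h.py <<'E'
import cv2,numpy as np
from rig import bot
from scipy.spatial.transform import Rotation as R
def cam(n):
    c=bot.calibration(n); A=R.from_rotvec(c["attitude"]).as_matrix()
    W=(A@np.diag([1,-1,-1])).T
    return c["intrinsics"]@np.c_[W,-W@c["origin"]]
P={n:cam(n) for n in("scene","top")}
def proj(n,X): q=P[n]@np.r_[X,1]; return q[:2]/q[2]
def tri(a,b):
    X=cv2.triangulatePoints(P["scene"],P["top"],np.float64(a).reshape(2,1),np.float64(b).reshape(2,1)).ravel(); X=X[:3]/X[3]
    return X,np.hypot(*(proj("top",X)-b))
def onz(n,p,z):
    M=P[n]; H=np.c_[M[:,:2],M[:,2]*z+M[:,3]]; q=np.linalg.solve(H,[*p,1]); return q[:2]/q[2]
def dark(g,p,r=3):
    """darkness-weighted centroid near p, recentred"""
    p=np.array(p,float)
    for _ in range(4):
        c=np.round(p).astype(int); w=g[c[1]-r:c[1]+r+1,c[0]-r:c[0]+r+1].astype(float)
        w=np.clip(np.percentile(w,70)-w-15,0,None); y,x=np.mgrid[-r:r+1,-r:r+1]
        if w.sum()==0: return p
        p=c+np.array([(w*x).sum(),(w*y).sum()])/w.sum()
    return p
def gray(n): return bot.get_image(n).max(2)
def ball(g,p,r=4):
    return dark(g,p,r)
E
python3 - <<'E'
from h import *
gs=cv2.imread("pics/scene0.png").max(2); gt=cv2.imread("pics/top0.png").max(2)
S=lambda x,y:np.array([255+x/5-.4,205+y/5-.4]); k=175/800; T=lambda x,y:np.array([255+x*k-.4,175+y*k-.4])
D={}
for n,s,t in [("RL",(367,86),(148,173)),("RR",(650,199),(485,74)),("FL",(266,181),(197,345)),("FR",(556,305),(538,246))]:
    a=dark(gs,S(*s),2);b=dark(gt,T(*t),2); X,e=tri(a,b); D[n]=X; print(n,a.round(1),b.round(1),X.round(1),e.round(2))
M=np.array(list(D.values())); c=M.mean(0); n=np.linalg.svd(M-c)[2][2]; n*=np.sign(n[2]); print("centre",c,"normal",n, "resid",((M-c)@n))
rear=(D["RL"]+D["RR"]-D["FL"]-D["FR"])[:2]; ax=np.arctan2(rear[1],rear[0]); print("yaw",ax, "pitch(rear up)",-n[:2]@[np.cos(ax),np.sin(ax)],"roll(left up)",-n[:2]@[-np.sin(ax),np.cos(ax)])
for n,s,t in [("Lhub",(146,125),(114,434)),("L1",(57,112),(32,492)),("L2",(217,83),(111,335)),("L3",(158,183),(208,481)),
  ("Rhub",(602,345),(658,278)),("R1",(497,343),(590,355)),("R2",(655,275),(625,186)),("R3",(658,410),(756,300))]:
    a,b=S(*s),T(*t)
    if "hub" not in n: a=ball(gs,a); b=ball(gt,b)
    X,e=tri(a,b); print(n,a.round(1),b.round(1),X.round(1),e.round(2),onz("top",b,78).round(1))
# red check: bench discs
for n in("scene","top"):
    im=cv2.imread(f"pics/{n}0.png"); hsv=cv2.cvtColor(im,cv2.COLOR_BGR2HSV)
    for nm,lo,hi in(("green",50,75),("purple",130,145),("pink",160,175)):
        m=cv2.inRange(hsv,(lo,90,60),(hi,255,255)); _,_,st,ce=cv2.connectedComponentsWithStats(m); i=1+st[1:,4].argmax(); print(n,nm,ce[i].round(1),st[i,4],onz(n,ce[i],0).round(1))
E
```

```text
RL [327.9 221.7] [287.  212.4] [581.7  92.5  42.4] 0.22
RR [384.3 244.4] [360.8 190.9] [627.4 -77.1  50.2] 0.47
FL [307.9 240.7] [297.7 250. ] [494.6  69.1  39.5] 0.34
FR [365.8 265.6] [372.1 228.4] [ 540.5 -100.8   47.8] 0.33
centre [561.07198138  -4.0852972   44.98005404] normal [-0.0404048   0.03640077  0.99852012] resid [ 0.10346174 -0.10359589 -0.10327772  0.10341187]
yaw 0.2643389293260401 pitch(rear up) 0.02949088143891874 roll(left up) -0.04569302054777481
Lhub [283.8 229.6] [279.5 269.5] [448.2 108.2  77.4] 0.22 [448.6 107.9]
L1 [265.9 227.1] [261.6 282.3] [420.6 147.7  75.4] 0.49 [421.4 146.9]
L2 [298.2 221.5] [279.2 248. ] [495.3 108.5  79.1] 0.32 [496.  108.3]
L3 [286.1 242.2] [300.3 279.7] [424.4  63.5  78.5] 0.68 [425.7  62.8]
Rhub [375.  273.6] [398.5 235.4] [ 518.6 -154.6   76.7] 0.8 [ 519.8 -155.4]
R1 [354.  273.8] [384.  252.5] [ 482.1 -121.8   73.9] 0.43 [ 482.5 -121.7]
R2 [386.5 256.2] [391.3 215.4] [ 563.8 -139.7   92.3] 0.79 [ 565.  -141.1]
R3 [386.3 287. ] [420.  240.5] [ 506.7 -201.7   78.3] 0.49 [ 507.7 -202.4]
scene green [257.1 233.9] 306 [430.  219.1]
scene purple [292.  305.5] 544 [349.  -52.4]
scene pink [344.2 334.9] 702 [ 387.3 -195.8]
top green [234.4 279.7] 688 [432.5 218. ]
top purple [352.5 313.8] 695 [349.4 -55.4]
top pink [414.3 296.6] 643 [ 386.7 -200.4]
```

```bash
cat >> h.py <<'E'
O=np.array([-0.69590,-3.06332,0.0])
Z=67+182.
def turn(hub,a0,a1,r=37,step=36,feed=120,O=O):
    """descend at angle a0 (deg) about the hub, go round to a1, back off 12 deg, rise"""
    pt=lambda a,z=Z:np.array([hub[0]+r*np.cos(np.radians(a)),hub[1]+r*np.sin(np.radians(a)),z])
    bot.reach(pt(a0,Z+45),O); bot.movel(pt(a0),feed=150)
    N=max(1,int(np.ceil(abs(a1-a0)/step))); F=0
    for a in np.linspace(a0,a1,N+1)[1:]:
        bot.movel(pt(a),feed=feed); F=max(F,np.linalg.norm(bot.get_state()["contact_force"]))
    s=np.sign(a1-a0); bot.movel(pt(a1-12*s)); bot.movel(pt(a1-12*s,Z+45),feed=150)
    print("t",bot.get_state()["clock"],"Fmax",F)
E
python3 - <<'E'
from h import *
t=lambda:print("t",bot.get_state()["clock"])
q=bot.inverse_kinematics([470,140,Z+45],O); print(q)
bot.clamp(10); t()
L=(448,107)
turn(L,62,-30); t()
for n in("scene","top"): cv2.imwrite(f"pics/{n}1.png",bot.get_image(n)[:,:,::-1])
E
```

```text
[-0.60598071  0.32744402  0.22594087  2.10308394 -0.1094364   0.72198215
  0.81465246]
t 1.4417
t 5.4 Fmax 2.1379505689379577
t 5.4
```

View pics/scene1.png

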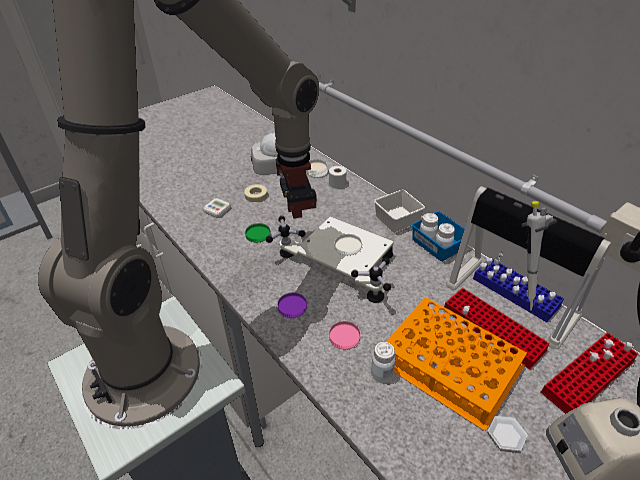

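```bash
cat >> h.py <<'E'
def meas(tag):
    """plate tilt from the four dots, predicted from the last known place"""
    im={n:bot.get_image(n) for n in P}
    for n in P: cv2.imwrite(f"pics/{n}{tag}.png",im[n][:,:,::-1])
    c=np.array([561.07,-4.09,45]);u=np.array([np.cos(.2643),np.sin(.2643),0]);v=np.array([-u[1],u[0],0])
    D=[]
    for x,y in((1,1),(1,-1),(-1,1),(-1,-1)):
        X=c+u*x*45+v*y*88; p=[]
        for n in P:
            g=im[n].max(2); q=np.round(proj(n,X)).astype(int); r=6
            w=cv2.GaussianBlur(g,(0,0),.8)[q[1]-r:q[1]+r+1,q[0]-r:q[0]+r+1]
            bh=cv2.morphologyEx(w,cv2.MORPH_BLACKHAT,np.ones((7,7)))
            j=np.unravel_index(bh.argmax(),bh.shape); p.append(dark(g,q+np.array(j)[::-1]-r,2))
        Y,e=tri(*p); D.append(Y); print((x,y),Y.round(1),p[0].round(1),p[1].round(1),e.round(2))
    D=np.array(D); m=D.mean(0); n=np.linalg.svd(D-m)[2][2]; n*=np.sign(n[2])
    print("centre",m.round(1),"pitch",(-n@u).round(4),"roll",(-n@v).round(4),"resid",((D-m)@n).round(2)[0])
E
python3 - <<'E'
from h import *
turn((448,107),0,-340)
turn((519,-155),-43,172)
bot.reach([420,330,400],O); print(bot.get_state()["clock"])
meas(2)
E
```

```text
t 10.2333 Fmax 1.5294651203665117
t 14.6333 Fmax 1.0920185799035784
16.4083
(1, 1) [589.4 102.4  57.2] [331.2 214. ] [280.1 211.4] 3.86
(1, -1) [642.1 -92.1  25.6] [390.1 252.5] [367.  185.6] 2.32
(-1, 1) [510.3  95.3  15.4] [308.8 239.6] [285.5 246.6] 1.89
(-1, -1) [ 540.6 -118.7   31.1] [372.  274.1] [378.2 230.6] 1.13
centre [570.6  -3.2  32.3] pitch 0.1705 roll 0.0231 resid 14.49
```

```bash
python3 - <<'E'
import cv2,numpy as np
a=cv2.imread("pics/scene2.png")[205:310,255:415]; b=cv2.imread("pics/top2.png")[175:295,255:430]
f=lambda i:cv2.resize(i,(400,300),interpolation=cv2.INTER_CUBIC)
cv2.imwrite("pics/cc.png",np.hstack([f(a),f(b)]))
E
```

```text
(no output)
```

View pics/cc.png

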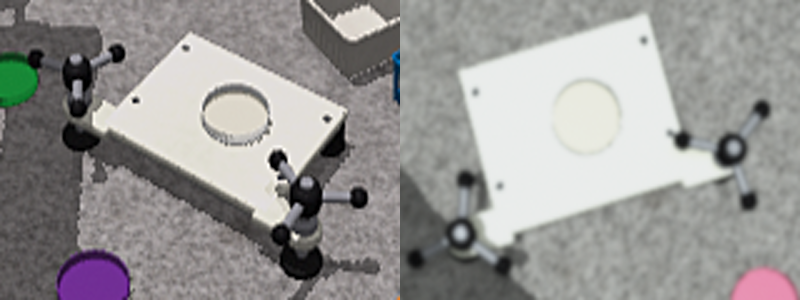

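```bash
sed -i 's/; r=6$/; r=4/; s/^def meas(tag):/def meas(tag,use=((1,1),(1,-1),(-1,1),(-1,-1))):/; s/for x,y in((1,1).*/for x,y in use:/; s/^            w=cv2.Gauss.*/            w=g[q[1]-r:q[1]+r+1,q[0]-r:q[0]+r+1]/; s/MORPH_BLACKHAT,np.ones((7,7))/MORPH_BLACKHAT,np.ones((5,5),np.uint8)/; s/\.round(2)\[0\])$/.round(2)[0]); return im/' h.py
python3 - <<'E'
from h import *
im=meas(3,((1,1),(1,-1),(-1,1)))
gs,gt=im["scene"].max(2),im["top"].max(2)
S=lambda x,y:(255+x/2.5,205+y/2.857); T=lambda x,y:(255+(x-400)/2.286,175+y/2.5)
for n,s,t,h in[("L1",(36,59),(415,258),(448,107)),("L2",(118,53),(466,180),(448,107)),("L3",(78,106),(502,266),(448,107)),("R1",(358,197),(748,201),(519,-155)),("R2",(277,160),(683,140),(519,-155)),("R3",(280,236),(762,108),(519,-155))]:
    p=onz("top",ball(gt,T(*t)),78); print(n,p.round(1),np.degrees(np.arctan2(*(p-h)[::-1])).round(1))
E
```

```text
(1, 1) [583.9  91.1  43.4] [328.9 221.4] [287.6 211.4] 0.22
(1, -1) [629.6 -78.9  44.1] [385.4 246.1] [361.2 190.7] 0.33
(-1, 1) [496.   81.6  32.3] [308.8 239.6] [290.5 253. ] 3.34
centre [569.8  31.3  39.9] pitch 0.1255 roll -0.0042 resid 0.0
L1 [430.2 147.5] 113.7
L2 [499.4  98.4] -9.5
L3 [422.6  64.1] -120.6
R1 [ 475.9 -172.5] -157.9
R2 [ 531.7 -111. ] 73.9
R3 [ 558.  -189.2] -41.2
```

```bash
python3 - <<'E'
from h import *
gs=cv2.imread("pics/scene3.png").max(2); gt=cv2.imread("pics/top3.png").max(2)
print(gt[244:256,292:305])
D=[]
for s,t in [((329,221.5),(287.7,211.6)),((385.6,246.3),(361.2,191)),((308.8,239.8),(298.3,249.4))]:
    a=dark(gs,s,2);b=dark(gt,t,2);X,e=tri(a,b);print(X.round(1),a.round(2),b.round(2),e.round(2));D.append(X)
n=np.cross(D[1]-D[0],D[2]-D[0]); n/=n[2]
u=np.array([np.cos(.2643),np.sin(.2643)]); print("pitch",-n[:2]@u,"roll",-n[:2]@[-u[1],u[0]])
E
```

```text
[[204 230 235 236 236 236 236 236 236 236 236 236 236]
 [192 227 235 236 236 236 236 236 236 236 236 236 236]
 [177 220 233 236 236 233 232 232 234 235 236 236 236]
 [155 208 231 234 232 224 213 215 227 234 236 236 236]
 [136 197 228 233 226 198 170 177 211 232 236 236 236]
 [124 187 226 231 217 179 145 160 205 231 236 236 236]
 [116 174 218 229 220 193 173 186 217 232 236 236 236]
 [107 159 208 230 230 222 215 221 230 235 236 236 237]
 [104 149 202 229 234 233 232 233 235 236 236 236 236]
 [103 145 195 226 234 236 236 236 236 236 236 236 236]
 [105 139 183 218 233 236 236 236 236 236 236 236 236]
 [107 134 169 209 230 235 236 236 236 236 236 236 236]]
[583.9  91.1  43.4] [328.86 221.37] [287.55 211.38] 0.22
[629.6 -78.9  44.1] [385.4  246.12] [361.19 190.69] 0.33
[496.7  67.9  42.8] [308.8  239.62] [298.18 248.97] 0.31
pitch 0.006668017617326006 roll -0.004042774322489184
```

```bash
cat >> h.py <<'E'
def probe(pts,thr=1.2):
    u=np.array([np.cos(.2643),np.sin(.2643)]);v=np.array([-u[1],u[0]]);c=np.array([563,-5.5]);out=[]
    tip=lambda s:s["tool_pos"]+182*R.from_rotvec(s["orientation"]).as_matrix()[:,2]
    for a,b in pts:
        xy=c+a*u+b*v; bot.reach([*xy,182+75],O); bot.movel([*xy,182+50],feed=100); bot.dwell(.15)
        f0=bot.get_state()["contact_force"][2]; log=[]
        for z in np.arange(48,39,-.5):
            bot.movel([*xy,182+z],feed=20); s=bot.get_state(); f=s["contact_force"][2]-f0; log.append((tip(s)[2].round(2),f.round(2)))
            if f>thr: break
        bot.movel([*xy,182+75],feed=150); out.append(tip(s)[2]); print((a,b),log[-4:],s["clock"])
    return out
E
python3 - <<'E'
from h import *
probe([(60,80)])
E
```

```text
(60, 80) [(np.float64(45.98), np.float64(-0.64)), (np.float64(45.44), np.float64(-0.28)), (np.float64(44.99), np.float64(-0.13)), (np.float64(44.69), np.float64(3.1))] 20.425
```

```bash
python3 - <<'E'
from h import *
probe([(60,-80),(-60,-50),(-60,50)])
E
```

```text
(60, -80) [(np.float64(48.14), np.float64(1.03)), (np.float64(47.51), np.float64(1.2))] 22.5083
(-60, -50) [(np.float64(46.45), np.float64(-0.44)), (np.float64(45.97), np.float64(0.44)), (np.float64(45.47), np.float64(-0.62)), (np.float64(45.09), np.float64(1.75))] 25.7
(-60, 50) [(np.float64(45.95), np.float64(0.74)), (np.float64(45.46), np.float64(0.14)), (np.float64(44.95), np.float64(0.58)), (np.float64(44.75), np.float64(4.36))] 29.0833
```

```bash
python3 - <<'E'
from h import *
p=bot.get_state()["tool_pos"]; bot.movel([p[0],p[1],330]); bot.reach([420,330,400],O); bot.dwell(.5)
gs=bot.get_image("scene").max(2); gt=bot.get_image("top").max(2)
D=np.array([tri(dark(gs,s,2),dark(gt,t,2))[0] for s,t in [((328.9,221.4),(287.6,211.4)),((385.4,246.1),(361.2,190.7)),((308.8,239.6),(298.2,249))]])
print(D.round(1)); print(bot.get_state()["clock"]); print(bot.hand_in())
E
```

```text
[[583.9  91.1  43.4]
 [629.5 -78.9  44.1]
 [496.7  67.9  42.8]]
31.8833
the job is handed in; nothing more can be done
None
```

I turned the left screw in about 6.4 rad and backed the right one out about 3.2 rad, then handed the job in at about 32 s. Touch probes at three spots on the plate put it within about 0.003 rad of level and the cameras within about 0.008 rad, against the 0.012 rad limit; foot loads weren't measured, the fourth probe gave a false trigger, and no verdict came back.

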